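# Roll the bending former onto the bend line

### The job

A copper strip is clamped to a bending board, and a round steel bar, the former it will be bent over, lies across it. With the fingertips, gently push the former sideways so that it rolls along the strip until it lies on the bend line, parallel to it and centred over it, with both ends still overhanging the strip's edges; let it come to rest there and take the hand away. Only roll it: do not squeeze it, lift it or press hard on it, and leave the steel block, the jar, the punch and the hammer where they are.

Things in the scene. Friction and masses are not known exactly. Their poses are not given: they have to be found in the camera images.
- former: Former: ground, oiled steel bar, 28 mm diameter, 130 mm long, 0.6 kg, loose on the copper strip. Rolls easily along it, keeping its direction, and stops within a few mm of a slow push; a level push over 4 mm above its axis may ride up over it. Origin at its centre on its axis, z 0.0305; x along the bar, y and z turn with it. Starts 80 to 170 mm either side of the line, within 0.06 rad of parallel.
- bend_line: The bend line: dark straight line 2 mm wide, 182 mm long, drawn right across the copper strip and carried on 45 mm over the plywood on both sides, so that it shows past both ends of a former lying on it. Fixed. Origin at the middle of the line on the strip's top face (z = 0.0165); x axis along the line, y along the strip, z up.
- board: Bending board: plywood 200 (x) by 340 (y) by 15 mm, fixed; copper strip 90 (x) by 300 (y) by 1.5 mm along its middle, top face at z = 0.0165. Origin at the centre of the board's underside; x across the strip, y along it. A steel clamp bar 14 mm wide, 150 mm long lies across each end of the strip at y = +-0.140; it stands 5 mm above the strip, its screw heads 11 mm.
- bench_block: Bystander: round steel bench block, 90 mm in diameter, 30 mm high, standing on the bench past one end of the board. Origin at the centre of its underside.
- flux_jar: Bystander: amber glass jar with a steel cap, 60 mm in diameter, 65 mm high, standing on the bench past one end of the board. Origin at the centre of its underside.
- punch: Bystander: ball-headed steel doming punch standing upright on the bench beyond the board, 24 mm at its ball, 84 mm high. Origin at the centre of its underside.
- hammer: Bystander: goldsmith's hammer 240 mm long, lying on the bench beyond the board. Origin at the middle of its length, on the bench.
Things that resemble listed ones, but are neither listed nor needed, are in the scene too. What is shaped like the former but red is not meant.

How it is judged:
By the outcome, as a careful person would: the job done as asked, in the order asked, and still so for the second after the job is handed in, with the robot touching nothing.
It also fails if it takes over 48 s, if anything falls off the work surface, if the arm or the gripper's body presses on something with over 40 N, if the wrist force passes 120 N, or if a joint passes its speed limit or range.

### The arm

A 6-joint arm with a two-finger parallel gripper is mounted at the origin on the work surface. World frame = base frame: x ahead of the robot, y to its left, z up, the work surface at z = 0. Lengths are in m, angles in rad, forces in N, time in s.
With the tool pointing down it reaches from about 0.375 to 0.9 m from the base axis. Payload 3.1 kg.
Tool frame: the origin (TCP) lies between the finger pads; the fingertips stand 11 mm ahead of it and the grasp point (between the pads) lies 8 mm behind it; z points along the fingers, y is the line along which they close (so a half turn about z gives the same grasp; the last joint's range is limited). The gripper opens to 87 mm and grips with 3 to 60 N. Pads are 19 mm wide; open, the fingers measure 117 mm over their backs; the gripper's body (75 mm by 190 mm) begins 51 mm behind the grasp point.
Start: joints at [-1.387, 0.527, 1.433, -0, 1.181, -0.178], TCP at [0.221, -0.585, 0.234] pointing down, gripper open.
Joint ranges: [-3.08, 3.08], [-0.75, 2.2], [0.22, 2.44], [-1.43, 4.57], [0, 2.65], [-2.85, 2.85]. Speed limits (rad/s): [2.79, 2.79, 3.14, 3.14, 3.14, 3.14].

### API

Orientations are given as a unit quaternion [x, y, z, w].
In Python, from rig import robot gives the robot as it stands.
- The arm moves only by the tool move_arm, never from a script. Its argument "moves" is text: rows parted by semicolons, each of 7 numbers parted by spaces: the shift along the tool's x, y, z in units of 100 mm (1.0 is 100 mm), then the turn, a rotation vector about the tool's x, y, z in units of 90 degrees (1.0 is 90 degrees), then the opening, from 0 (shut) to 1 (fully open). A call has 1 to 12 rows; each row is the pose to reach, as a shift and turn from the pose commanded when the call began, along the tool's axes at that moment; what a row does not reach only later rows make up. A row lasts 1/10 s, in which the tool goes at most 50 mm and 8.59 degrees, less where a joint would pass 70% of its speed; a pose out of reach is approached as far as the arm can. A call with a number of a shift or a turn outside -1 to 1 is refused whole. A call with a gripper value outside its range is refused whole. The fingers move at their own pace and stop on an object; "squeeze" is the grip in N (left out, the last holds). Time passes only in rows, so rows that repeat a pose let the fingers close. It gives the time, the measured TCP pose, the force, the opening and the grip force at its end, in the units of the state.
- robot.get_obs(): the state, without advancing time (a new reading comes with each control period).
- robot.camera(name): name is "scene" or "top" or "wrist"; returns a dict with "image" (400x640x3 uint8, red, green, blue), "intrinsics" (3x3 intrinsics, pixels), "extrinsics" (4x4, takes a point from world to camera coordinates). Camera axes: x right, y up, looking along -z (the intrinsics and any distortion apply to the point x, -y, -z); pixel columns grow to the right and rows downward; lengths in m; the calibration is good to about 2 mm. The wrist camera is an equidistant fisheye: a pixel r from the principal point sees the ray r / f radians off the axis. A picture is of the moment at which its call begins. There is no depth.
- robot.hand_in(): hands the job in; it is judged then, once.
The state is a dict: "time": time; "q": joint angles; "joint_velocities": joint speeds; "joint_torque": joint torques, N m; "position": TCP position; "tool_rot": TCP orientation; "ft_force": force on the tool from outside, world axes, zero at the start; "moment": the same for the moment, N m; "grip_width": finger opening in m; "grip_force": force on a finger pad.
Only numpy, scipy, OpenCV 4.12 (cv2) and the standard library are available. Lean on these libraries where they do the work, as an engineer would, in place of code of your own. Each camera call takes 0.05 s, during which the arm holds its last target. There are 200 camera calls.

## Working session

There is one attempt and no reset: what is moved stays moved. The work goes in short steps, Python scripts to look and compute and a tool call to move; the robot and the scene stay as the last step left them, time stands still between calls to the robot, and variables do not carry over. Pictures are saved under pics/ and viewed, at most 10 in all, crops included, and the job is handed in when it is done.

Besides the shell and the picture viewer there is one more tool, called as a command line: name --argument value ..., lists and objects as JSON in quotes. move_arm: Moves the arm, as the interface text tells. Shifts and turns lie within -1 to 1; 1 stands for 100 mm of shift or 90 degrees of turn. Its arguments: {"type":"object","properties":{"moves":{"type":"string"},"squeeze":{"type":"number"}},"required":["moves"]}

```bash
ls; mkdir -p pics; python3 - <<'E'
from rig import robot
import cv2,pickle
o=robot.get_obs();print(o['time'],o['position'],o['tool_rot'],o['grip_width'],o['ft_force'])
d={}
for n in('top','scene'):
    c=robot.camera(n);d[n]=c
    cv2.imwrite(f'pics/{n}0.png',c['image'][:,:,::-1]);print(n,c['intrinsics'],c['extrinsics'])
pickle.dump(d,open('c0.pkl','wb'))
E
```

```text
pics
0.0 [ 0.22112021 -0.5838186   0.2325854 ] [ 9.83683235e-01  1.79905951e-01 -2.05469349e-05 -1.06828161e-03] 0.08693320984222566 [-0.05425863 -0.98615347  0.0641401 ]
top [[385.91012312   0.         315.13921515]
 [  0.         385.91012312 203.86641641]
 [  0.           0.           1.        ]] [[ 0.02955416 -0.9992416   0.02535309  0.00616027]
 [ 0.99518557  0.03178649  0.09271081 -0.61890108]
 [-0.09344638  0.02249104  0.99537025 -0.84249086]
 [ 0.          0.          0.          1.        ]]
scene [[432.54040079   0.         310.20739997]
 [  0.         432.54040079 204.65465198]
 [  0.           0.           1.        ]] [[-0.77011259  0.63788992 -0.00480019  0.4550648 ]
 [-0.42054948 -0.50203473  0.75571109  0.24545485]
 [ 0.47965063  0.58400135  0.65488755 -1.3576275 ]
 [ 0.          0.          0.          1.        ]]
```

View pics/top0.png

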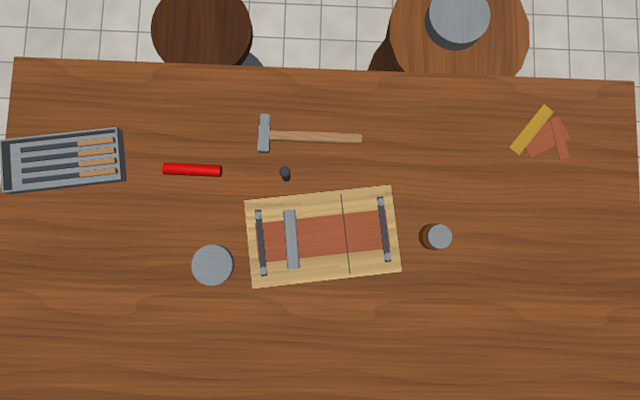

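View pics/scene0.png

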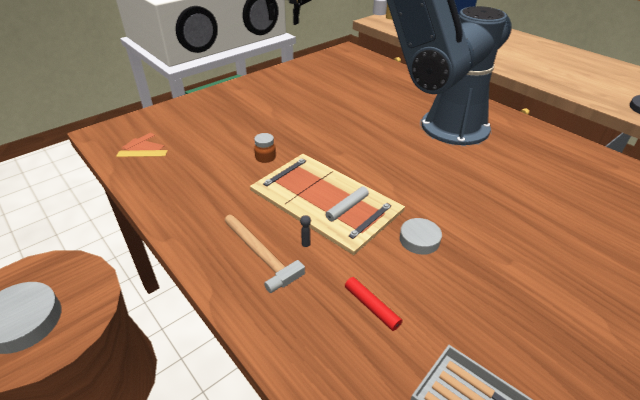

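The top view shows the former at about (291,239), with ends at (286,210) and (296,268). The bend line runs (341,194)–(350,274), the left clamp is at (262,243) and the block is at (212,265). The scene view shows the same layout: former (347,204), line (308,188), and the punch and hammer on the far side. The push therefore goes rightwards in the top image (-y).

```bash
cat > h.py <<'E'
import numpy as np,cv2
def ray(c,uv):
    K=c['intrinsics'];E=c['extrinsics'];R=E[:3,:3];t=E[:3,3]
    x=(uv[0]-K[0,2])/K[0,0];y=(uv[1]-K[1,2])/K[1,1]
    d=R.T@np.array([x,-y,-1.]);return -R.T@t,d/np.linalg.norm(d)
def onz(c,uv,z):
    o,d=ray(c,uv);return o+d*(z-o[2])/d[2]
def tri(a,ua,b,ub):
    A=0;B=0;L=[ray(a,ua),ray(b,ub)]
    for o,d in L:
        P=np.eye(3)-np.outer(d,d);A=A+P;B=B+P@o
    p=np.linalg.solve(A,B);return p,[np.linalg.norm(np.cross(p-o,d)) for o,d in L]
def blobs(c,box,kind,mina=20):
    x0,y0,x1,y1=box;im=c['image'][y0:y1,x0:x1];hsv=cv2.cvtColor(im,cv2.COLOR_RGB2HSV)
    S,V=hsv[...,1],hsv[...,2]
    m={'grey':(S<60)&(V>95),'dark':(V<85)}[kind].astype(np.uint8)
    out=[]
    for k in cv2.findContours(m,cv2.RETR_EXTERNAL,cv2.CHAIN_APPROX_NONE)[0]:
        if len(k)<mina: continue
        (cx,cy),(w,h),a=cv2.minAreaRect(k)
        p=cv2.boxPoints(((cx,cy),(w,h),a))+[x0,y0]
        e=[(p[0]+p[1])/2,(p[2]+p[3])/2] if np.linalg.norm(p[0]-p[1])<np.linalg.norm(p[1]-p[2]) else [(p[1]+p[2])/2,(p[3]+p[0])/2]
        out.append((np.array([cx+x0,cy+y0]),sorted((w,h)),sorted(e,key=lambda q:q[1])))
    return out
E
python3 - <<'E'
import pickle;from h import *
np.set_printoptions(precision=4,suppress=True)
d=pickle.load(open('c0.pkl','rb'));T=d['top'];S=d['scene']
F={};L={}
for n,c,b in(('top',T,(270,185,310,290)),('scene',S,(318,180,375,225))):
    for k in blobs(c,b,'grey'): print(n,'grey',*k); F[n]=k
for n,c,b in(('top',T,(330,180,362,285)),('scene',S,(280,165,340,212))):
    for k in blobs(c,b,'dark',12): print(n,'dark',*k); L[n]=k
for k in blobs(T,(250,195,270,285),'dark',12): print('clamp',k[1:], [onz(T,e,.0215) for e in k[2]])
print('F',[onz(T,e,.0305) for e in F['top'][2]],onz(T,F['top'][0],.0305),tri(T,F['top'][0],S,F['scene'][0]))
if L:
  print('L',[onz(T,e,.0155) for e in L['top'][2]])
  if 'scene' in L: print(tri(T,L['top'][0],S,L['scene'][0]))
E
```

```text
top grey [291.0347 238.9596] [12.116482734680176, 58.81386184692383] [array([288.8216, 209.6361]), array([293.2478, 268.2832])]
scene grey [369. 220.] [4.242640495300293, 15.55634880065918] [array([374.5, 214.5]), array([363.5, 225.5])]
scene grey [347.16 202.88] [11.200000762939453, 49.599998474121094] [array([367., 188.]), array([327.32, 217.76])]
scene dark [288.9794 170.9676] [0.8436614871025085, 21.6284122467041] [array([298.1029, 165.1618]), array([279.8559, 176.7735])]
clamp ([5.0746893882751465, 47.26426696777344], [array([258.3663, 219.1634]), array([263.0693, 266.1931])]) [array([0.5803, 0.1522, 0.0215]), array([0.4755, 0.1372, 0.0215])]
F [array([0.6034, 0.0839, 0.0305]), array([0.4735, 0.0695, 0.0305])] [0.538  0.0766 0.0305] (array([0.5384, 0.0762, 0.031 ]), [np.float64(0.0005622030385525146), np.float64(0.0005622030385524406)])Traceback (most recent call last):
  File "<stdin>", line 12, in <module>
KeyError: 'top'
```

```bash
cat >> h.py <<'E'
def line(c,box,frac=.5,k=9):
    x0,y0,x1,y1=box;g=cv2.cvtColor(c['image'],cv2.COLOR_RGB2GRAY)
    b=cv2.morphologyEx(g,cv2.MORPH_BLACKHAT,np.ones((k,k)))[y0:y1,x0:x1].astype(float)
    ys,xs=np.where(b>frac*np.percentile(b,98))
    P=np.c_[xs+x0,ys+y0].astype(np.float32)
    for _ in range(3):
        v=cv2.fitLine(P,cv2.DIST_HUBER,0,.01,.01).ravel();n=np.array([-v[1],v[0]])
        P=P[abs((P-v[2:])@n)<2.]
    s=(P-v[2:])@v[:2]
    return v[2:]+v[:2]*s.min(),v[2:]+v[:2]*s.max(),len(P)
E
python3 - <<'E'
import pickle;from h import *
np.set_printoptions(precision=4,suppress=True)
d=pickle.load(open('c0.pkl','rb'));T=d['top'];S=d['scene']
a=line(T,(333,193,358,275));b=line(S,(284,170,334,206));print(a,b)
for n,c,e in(('T',T,a),('S',S,b)): 
    p,q=[onz(c,x,.0155) for x in e[:2]];print(n,p,q,(p+q)/2,np.linalg.norm(p-q),np.arctan2(*(p-q)[1::-1]) if p[0]>q[0] else np.arctan2(*(q-p)[1::-1]))
print(tri(T,(a[0]+a[1])/2,S,(b[0]+b[1])/2))
# board check
im=T['image'];h=cv2.cvtColor(im,cv2.COLOR_RGB2HSV)
m=((h[...,2]>170)&(h[...,1]>60)&(h[...,1]<150)).astype(np.uint8);m[:170]=0;m[300:]=0;m[:,:230]=0;m[:,420:]=0
k=max(cv2.findContours(m,0,1)[0],key=cv2.contourArea);R=cv2.minAreaRect(k);print(R,[onz(T,p,.015) for p in cv2.boxPoints(R)],onz(T,R[0],.015))
f=[np.array([.6034,.0839]),np.array([.4735,.0695])];print('former ang',np.arctan2(*(f[0]-f[1])[::-1]))
E
```

```text
(array([340.4164, 193.9517], dtype=float32), array([349.5836, 273.0482], dtype=float32), 127) (array([284.5561, 203.3501], dtype=float32), array([331.974 , 170.9619], dtype=float32), 73)
T [ 0.6444 -0.0326  0.0155] [ 0.4652 -0.0576  0.0155] [ 0.5548 -0.0451  0.0155] 0.18090720207042973 0.13843885979347215
S [ 0.6443 -0.0338  0.0155] [ 0.4668 -0.0584  0.0155] [ 0.5555 -0.0461  0.0155] 0.17919041986416065 0.13760741460349563
(array([ 0.5556, -0.047 ,  0.0124]), [np.float64(0.002138269942698609), np.float64(0.002138269942698494)])
((321.90850830078125, 235.67684936523438), (88.3452377319336, 150.29733276367188), 83.6598129272461) [array([0.6231, 0.1914, 0.015 ]), array([ 0.6728, -0.1511,  0.015 ]), array([ 0.4724, -0.1755,  0.015 ]), array([0.4264, 0.1604, 0.015 ])] [0.5475 0.0073 0.015 ]
former ang 0.11040373575473669
```

move_arm --moves "0.2 -0.2 0 0 0 -0.09 0.8;0.3 -0.3 0 0 0 -0.18 0.8;0.4 -0.4 0 0 0 -0.27 0.8;0.5 -0.5 0 0 0 -0.36 0.8;0.6 -0.6 0 0 0 -0.45 0.8;0.7 -0.7 0 0 0 -0.54 0.8;0.8 -0.8 0 0 0 -0.63 0.8;0.9 -0.9 0 0 0 -0.72 0.8;1 -1 0 0 0 -0.81 0.8;1 -1 0 0 0 -0.857 0.8;1 -1 0 0 0 -0.857 0.8"

```text
time: 1.2
position: [0.2795, -0.4549, 0.2333]
tool_rot: [0.657, 0.754, 0.0, -0.0]
ft_force: [-0.0, -0.4, 0.7]
grip_width: 0.0697
grip_force: 0.0
```

move_arm --moves "0.35 0.22 0 0 0 0 0.8;0.7 0.44 0 0 0 0 0.8;1 0.62 0 0 0 0 0.8"

```text
time: 1.5
position: [0.3273, -0.3466, 0.2332]
tool_rot: [0.658, 0.753, 0.0, -0.0]
ft_force: [1.2, -0.6, 0.1]
grip_width: 0.0696
grip_force: 0.0
```

move_arm --moves "0.35 0.22 0 0 0 0 0.8;0.7 0.44 0 0 0 0 0.8;1 0.62 0 0 0 0 0.8"

```text
time: 1.8
position: [0.3752, -0.2389, 0.2335]
tool_rot: [0.658, 0.753, 0.0, -0.0]
ft_force: [1.1, 0.3, -0.2]
grip_width: 0.0697
grip_force: 0.0
```

move_arm --moves "0.35 0.22 0 0 0 0 0.8;0.7 0.44 0 0 0 0 0.8;1 0.62 0 0 0 0 0.8"

```text
time: 2.1
position: [0.4232, -0.1315, 0.2336]
tool_rot: [0.658, 0.753, 0.0, 0.0]
ft_force: [0.2, 0.3, 0.6]
grip_width: 0.0697
grip_force: 0.0
```

move_arm --moves "0.35 0.22 0 0 0 0 0.8;0.7 0.44 0 0 0 0 0.8;1 0.62 0 0 0 0 0.8"

```text
time: 2.4
position: [0.4712, -0.0238, 0.2335]
tool_rot: [0.658, 0.753, 0.0, 0.0]
ft_force: [0.7, -0.5, -0.1]
grip_width: 0.0693
grip_force: 0.0
```

move_arm --moves "0.35 0.22 0 0 0 0 0.8;0.7 0.44 0 0 0 0 0.8;1 0.62 0 0 0 0 0.8;1 0.62 0 0 0 0 0.8"

```text
time: 2.8
position: [0.5198, 0.0853, 0.2335]
tool_rot: [0.656, 0.755, 0.001, 0.0]
ft_force: [0.5, -0.2, 0.4]
grip_width: 0.0695
grip_force: 0.0
```

move_arm --moves "0.29 0.2 0.3 0 0 0 0.8;0.29 0.2 0.6 0 0 0 0.8;0.29 0.2 0.9 0 0 0 0.8;0.29 0.2 0.9 0 0 0 0.8;0.29 0.2 0.9 0 0 0 0.8"

```text
time: 3.3
position: [0.5337, 0.1127, 0.1434]
tool_rot: [0.658, 0.753, -0.001, -0.0]
ft_force: [1.2, 0.5, 0.5]
grip_width: 0.0695
grip_force: 0.0
```

```bash
python3 - <<'E'
from rig import robot
import cv2,pickle
c=robot.camera('wrist');t=robot.camera('top');pickle.dump((c,t),open('c1.pkl','wb'))
cv2.imwrite('pics/w1.png',c['image'][:,:,::-1]);print(c['intrinsics'],c['extrinsics'],robot.get_obs()['position'])
E
```

```text
[[309.70691629   0.         317.15093886]
 [  0.         309.70691629 199.67516717]
 [  0.           0.           1.        ]] [[ 0.99075141  0.13567953 -0.00164728 -0.54343087]
 [-0.13134608  0.95591955 -0.26261382 -0.02941257]
 [-0.03405665  0.26040137  0.96489962 -0.31454435]
 [ 0.          0.          0.          1.        ]] [0.53508865 0.1129294  0.14500234]
```

View pics/w1.png

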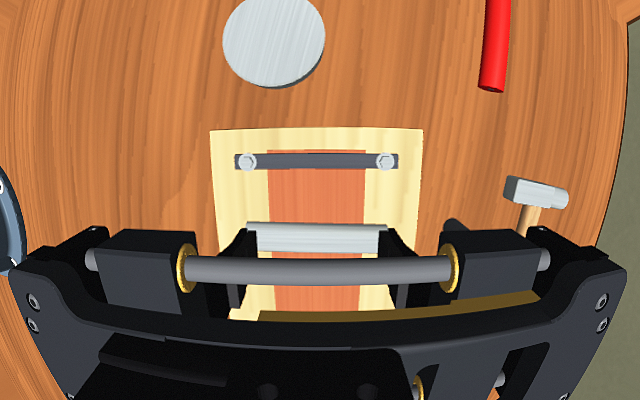

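The wrist view shows the clamp bar at (317,161), the former at (317,236) just below and behind the gripper guide rod, and the fingers at (235,270) and (400,265), so the former lies between them sideways. A quick check of the gap before descending.

```bash
cat >> h.py <<'E'
def fray(c,uv,z):
    K=c['intrinsics'];E=c['extrinsics'];R=E[:3,:3];t=E[:3,3]
    p=np.array([uv[0]-K[0,2],-(uv[1]-K[1,2])])/K[0,0];th=np.linalg.norm(p)
    d=R.T@np.r_[p/th*np.sin(th),-np.cos(th)];o=-R.T@t
    return o+d*(z-o[2])/d[2]
M=np.array([.555,-.0455]);U=np.array([np.cos(.138),np.sin(.138)]);N=np.array([-U[1],U[0]])
def un(p): return np.array([(p[:2]-M)@U,(p[:2]-M)@N])
E
python3 - <<'E'
import pickle;from h import *
np.set_printoptions(precision=4,suppress=True)
c,t=pickle.load(open('c1.pkl','rb'))
for n,p,z in(('clamp back L',(235,161),.0215),('clamp R',(398,160),.0215),('F edgeL',(249,222),.038),('F edgeR',(386,225),.038),('F low L',(249,251),.02)): print(n,un(fray(c,p,z)))
print('tcp',un(np.array([.5345,.1128])))
E
```

```text
clamp back L [-0.0747  0.1936]
clamp R [0.0736 0.1942]
F edgeL [-0.0608  0.1409]
F edgeR [0.0618 0.1378]
F low L [-0.0675  0.104 ]
tcp [0.0015 0.1596]
```

move_arm --moves "0 0 0.3 0 0 0 0.8;0 0 0.6 0 0 0 0.8;0 0 0.85 0 0 0 0.8;0 0 0.85 0 0 0 0.8"

```text
time: 3.8
position: [0.533, 0.1131, 0.0575]
tool_rot: [0.657, 0.754, -0.001, -0.001]
ft_force: [-1.2, -0.8, 0.1]
grip_width: 0.0696
grip_force: 0.0
```

move_arm --moves "0 0 0.08 0 0 0 0.8;0 0 0.16 0 0 0 0.8;0 0 0.22 0 0 0 0.8;0 0 0.25 0 0 0 0.8;0 0 0.25 0 0 0 0.8"

```text
time: 4.3
position: [0.5339, 0.1136, 0.0335]
tool_rot: [0.657, 0.754, -0.0, -0.0]
ft_force: [-0.1, -1.0, 0.3]
grip_width: 0.0696
grip_force: 0.0
```

move_arm --moves "-0.02 0 0 0 0 0 0.8;-0.04 0 0 0 0 0 0.8;-0.06 0 0 0 0 0 0.8;-0.08 0 0 0 0 0 0.8;-0.1 0 0 0 0 0 0.8;-0.12 0 0 0 0 0 0.8;-0.14 0 0 0 0 0 0.8;-0.16 0 0 0 0 0 0.8;-0.18 0 0 0 0 0 0.8;-0.2 0 0 0 0 0 0.8;-0.22 0 0 0 0 0 0.8;-0.24 0 0 0 0 0 0.8"

```text
time: 5.5
position: [0.5372, 0.0896, 0.0335]
tool_rot: [0.657, 0.754, 0.0, -0.0]
ft_force: [0.2, -0.5, 1.3]
grip_width: 0.0694
grip_force: 0.2
```

move_arm --moves "-0.025 0 0 0 0 0 0.8;-0.05 0 0 0 0 0 0.8;-0.075 0 0 0 0 0 0.8;-0.1 0 0 0 0 0 0.8;-0.125 0 0 0 0 0 0.8;-0.15 0 0 0 0 0 0.8;-0.175 0 0 0 0 0 0.8;-0.2 0 0 0 0 0 0.8;-0.225 0 0 0 0 0 0.8;-0.25 0 0 0 0 0 0.8;-0.275 0 0 0 0 0 0.8;-0.3 0 0 0 0 0 0.8"

```text
time: 6.7
position: [0.5413, 0.0599, 0.0336]
tool_rot: [0.657, 0.754, 0.0, -0.0]
ft_force: [-1.0, 0.3, 0.9]
grip_width: 0.0698
grip_force: 0.2
```

```bash
cat >> h.py <<'E'
def look(name):
    from rig import robot
    np.set_printoptions(precision=4,suppress=True)
    t=robot.camera('top');s=robot.camera('scene');w=robot.camera('wrist');o=robot.get_obs()
    im=np.vstack([cv2.resize(t['image'][180:290,230:410],None,fx=3,fy=3),cv2.resize(s['image'][150:260,230:410],None,fx=2,fy=2).copy() if 0 else cv2.resize(s['image'][150:240,230:410],None,fx=3,fy=3)])
    cv2.imwrite(f'pics/{name}.png',im[:,:,::-1])
    print(o['time'],'tcp',un(o['position']),o['position'][2],o['ft_force'])
    for k in blobs(t,(270,195,380,285),'grey',30):
        if k[1][1]>30: print('top',k[0],k[1],un(onz(t,k[0],.0305)),[un(onz(t,e,.0305)) for e in k[2]])
    for k in blobs(s,(270,165,378,225),'grey',20):
        print('scene',k[0],k[1],un(onz(s,k[0],.0305)),[un(onz(s,e,.0305)) for e in k[2]])
    return t,s,w
E
python3 -c "
from h import *;look('p1')"
```

```text
6.85 tcp [0.0011 0.1062] 0.03354792334143037 [-0.0906 -0.4574  1.6543]
top [304.2317 252.9146] [12.147468566894531, 31.36255645751953] [-0.034   0.0973] [array([-0.0264,  0.1314]), array([-0.0416,  0.0633])]
top [296.8514 229.3919] [29.09861946105957, 53.10087585449219] [0.0197 0.1082] [array([0.0357, 0.1654]), array([0.0037, 0.051 ])]
scene [370.5 218.5] [4.242640495300293, 19.798988342285156] [0.0072 0.1963] [array([-0.0233,  0.194 ]), array([0.0366, 0.1985])]
scene [318.7586 204.1034] [10.39893913269043, 12.62728214263916] [0.0491 0.0746] [array([0.0521, 0.0585]), array([0.0461, 0.0906])]
scene [350.3353 179.3588] [9.65340518951416, 27.658632278442383] [-0.0773  0.0703] [array([-0.1287,  0.0596]), array([-0.0289,  0.0803])]
scene [282.1538 172.7308] [3.6055514812469482, 31.61791229248047] [ 0.0196 -0.0792] [array([-0.0316, -0.0809]), array([ 0.0682, -0.0775])]
```

View pics/p1.png

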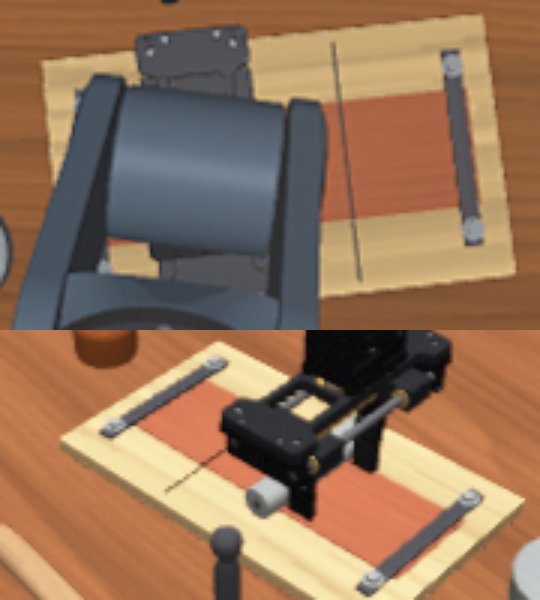

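The hand hides most of the former in the top half. In the scene half, its end shows at about (265,495), in front of the finger at (305,495), so it is ahead of the fingers and rolling. I'll keep pushing and stop short of the line.

move_arm --moves "-0.025 0 0 0 0 0 0.8;-0.05 0 0 0 0 0 0.8;-0.075 0 0 0 0 0 0.8;-0.1 0 0 0 0 0 0.8;-0.125 0 0 0 0 0 0.8;-0.15 0 0 0 0 0 0.8;-0.175 0 0 0 0 0 0.8;-0.2 0 0 0 0 0 0.8;-0.225 0 0 0 0 0 0.8;-0.25 0 0 0 0 0 0.8;-0.275 0 0 0 0 0 0.8;-0.3 0 0 0 0 0 0.8"

```text
time: 8.05
position: [0.5455, 0.0301, 0.0336]
tool_rot: [0.657, 0.754, 0.0, 0.0]
ft_force: [-0.7, -0.7, -0.4]
grip_width: 0.0696
grip_force: 0.2
```

move_arm --moves "-0.025 0 0 0 0 0 0.8;-0.05 0 0 0 0 0 0.8;-0.075 0 0 0 0 0 0.8;-0.1 0 0 0 0 0 0.8;-0.125 0 0 0 0 0 0.8;-0.145 0 0 0 0 0 0.8;-0.165 0 0 0 0 0 0.8;-0.185 0 0 0 0 0 0.8;-0.205 0 0 0 0 0 0.8;-0.22 0 0 0 0 0 0.8;-0.235 0 0 0 0 0 0.8;-0.25 0 0 0 0 0 0.8"

```text
time: 9.25
position: [0.5488, 0.0055, 0.0335]
tool_rot: [0.657, 0.754, -0.0, -0.0]
ft_force: [-0.1, -0.2, -0.0]
grip_width: 0.0697
grip_force: 0.2
```

move_arm --moves "-0.015 0 0 0 0 0 0.8;-0.03 0 0 0 0 0 0.8;-0.045 0 0 0 0 0 0.8;-0.06 0 0 0 0 0 0.8;-0.07 0 0 0 0 0 0.8;-0.08 0 0 0 0 0 0.8;-0.09 0 0 0 0 0 0.8;-0.1 0 0 0 0 0 0.8;-0.1 0 0 0 0 0 0.8;-0.1 0 0 0 0 0 0.8"

```text
time: 10.25
position: [0.5503, -0.0044, 0.0336]
tool_rot: [0.657, 0.754, 0.0, 0.0]
ft_force: [-0.9, -0.5, -0.8]
grip_width: 0.0694
grip_force: 0.0
```

```bash
python3 -c "
from h import *;t,s,w=look('p2')
cv2.imwrite('pics/w2.png',w['image'][:,:,::-1])"
```

```text
10.4 tcp [0.001  0.0414] 0.033549033982227375 [0.0996 0.6442 0.5224]
top [306.579  272.4094] [32.08729934692383, 32.26655960083008] [-0.0772  0.0967] [array([-0.0441,  0.0841]), array([-0.11  ,  0.1092])]
top [377.  239.5] [4.0, 47.0] [-0.0221 -0.068 ] [array([ 0.0303, -0.0744]), array([-0.0739, -0.0615])]
top [341.5588 231.7647] [42.44373321533203, 55.298118591308594] [0.0037 0.0092] [array([0.0251, 0.0674]), array([-0.0177, -0.0489])]
top [306.9615 225.3077] [9.384519577026367, 50.95706558227539] [0.0264 0.0848] [array([0.0798, 0.0639]), array([-0.0264,  0.1054])]
scene [370.5 218.5] [4.242640495300293, 19.798988342285156] [0.0072 0.1963] [array([-0.0233,  0.194 ]), array([0.0366, 0.1985])]
scene [299.4615 193.6923] [10.53930377960205, 12.203404426574707] [0.0516 0.0135] [array([0.0336, 0.0138]), array([0.0693, 0.0133])]
scene [275.856 176.792] [3.541750192642212, 16.696823120117188] [ 0.0428 -0.0788] [array([ 0.0165, -0.0802]), array([ 0.0684, -0.0774])]
scene [324.8226 175.6015] [8.517937660217285, 29.60997772216797] [-0.0456  0.0115] [array([-0.1019, -0.0108]), array([0.0066, 0.0321])]
```

View pics/p2.png

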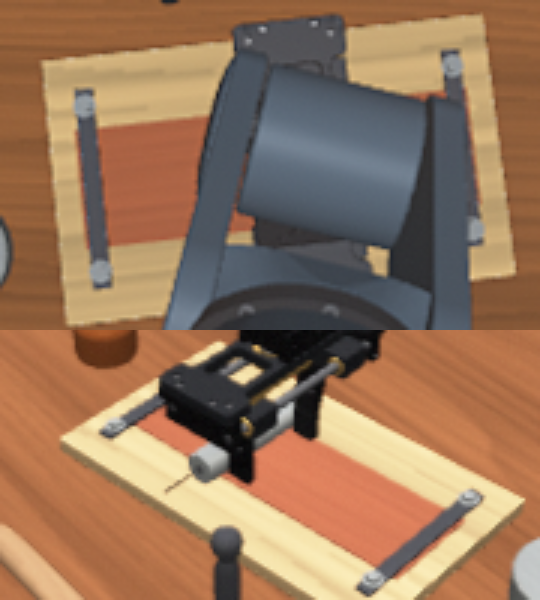

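In the scene half, the former's end is at about (207,463) with the line's end at (165,490), so it is still a little short of the line. I'll back the hand off for a clear top view.

move_arm --moves "0.2 0 0 0 0 0 0.8;0.6 0 0 0 0 0 0.8;1 0 0 0 0 0 0.8;1 0 0 0 0 0 0.8;1 0 0 0 0 0 0.8"

```text
time: 10.9
position: [0.5364, 0.0956, 0.0336]
tool_rot: [0.656, 0.755, -0.0, 0.0]
ft_force: [0.4, -0.0, 0.4]
grip_width: 0.0699
grip_force: 0.0
```

```bash
python3 -c "
from h import *;t,s,w=look('p3')
for e,z in zip(line(t,(333,190,358,208),.4)[:2],(1,2)):print(e,un(onz(t,e,.015)))
for e in line(t,(335,262,362,276),.4)[:2]:print(e,un(onz(t,e,.015)))"
```

```text
11.05 tcp [0.0014 0.1404] 0.03359904579138545 [-0.5447 -0.2238 -0.9535]
top [339.2871 234.3713] [12.238957405090332, 59.105201721191406] [-0.0016  0.015 ] [array([0.0648, 0.014 ]), array([-0.0671,  0.0159])]
scene [370.5 218.5] [4.242640495300293, 19.798988342285156] [0.0072 0.1963] [array([-0.0233,  0.194 ]), array([0.0366, 0.1985])]
scene [366.12 185.16] [2.0, 24.40000343322754] [-0.0852  0.1145] [array([-0.1262,  0.1149]), array([-0.0458,  0.1142])]
scene [314.0487 183.8069] [10.650814056396484, 47.39943313598633] [-0.0015  0.0138] [array([-0.0779,  0.0141]), array([0.0694, 0.0136])]
scene [282.1538 172.7308] [3.6055514812469482, 31.61791229248047] [ 0.0196 -0.0792] [array([-0.0316, -0.0809]), array([ 0.0682, -0.0775])]
[340.6478 193.9651] [ 0.0903 -0.0001]
[341.2447 205.0407] [0.0647 0.0015]
[335.9489 262.0925] [-0.0629  0.0283]
[350.4834 270.1253] [-0.0844 -0.0024]
```

View pics/p3.png

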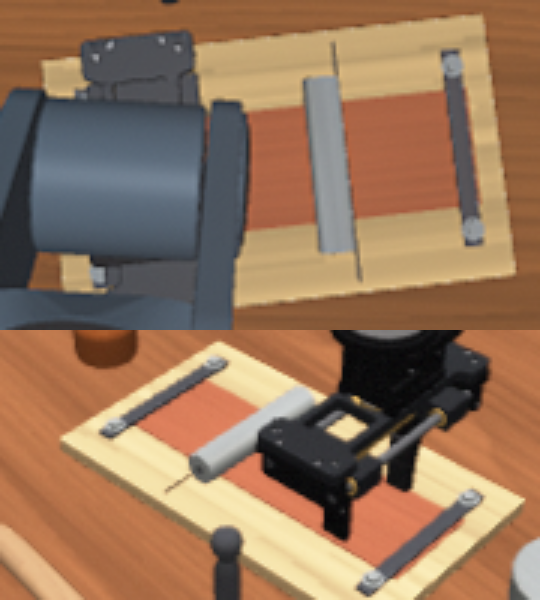

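The former is now clear: top crop centre about (328,165), angled like the line, with its ends on both sides of the strip. The line shows at (334,45) and (358,275). The former is 14.5 mm short in both views, and it rolled on about 3.5 mm after the last stop.

move_arm --moves "-0.25 0 0 0 0 0 0.8;-0.5 0 0 0 0 0 0.8;-0.7 0 0 0 0 0 0.8;-0.8 0 0 0 0 0 0.8;-0.85 0 0 0 0 0 0.8;-0.88 0 0 0 0 0 0.8;-0.9 0 0 0 0 0 0.8;-0.92 0 0 0 0 0 0.8;-0.94 0 0 0 0 0 0.8;-0.95 0 0 0 0 0 0.8"

```text
time: 12.05
position: [0.5495, 0.001, 0.0336]
tool_rot: [0.657, 0.754, 0.0, -0.0]
ft_force: [0.0, 0.2, -0.0]
grip_width: 0.0694
grip_force: 0.0
```

move_arm --moves "-0.015 0 0 0 0 0 0.8;-0.03 0 0 0 0 0 0.8;-0.045 0 0 0 0 0 0.8;-0.06 0 0 0 0 0 0.8;-0.075 0 0 0 0 0 0.8;-0.09 0 0 0 0 0 0.8;-0.105 0 0 0 0 0 0.8;-0.12 0 0 0 0 0 0.8;-0.135 0 0 0 0 0 0.8;-0.145 0 0 0 0 0 0.8;-0.155 0 0 0 0 0 0.8;-0.165 0 0 0 0 0 0.8"

```text
time: 13.25
position: [0.5518, -0.0157, 0.0336]
tool_rot: [0.657, 0.754, 0.0, -0.0]
ft_force: [-0.7, 0.3, -0.1]
grip_width: 0.0698
grip_force: 0.2
```

move_arm --moves "-0.01 0 0 0 0 0 0.8;-0.018 0 0 0 0 0 0.8;-0.018 0 0 0 0 0 0.8;-0.018 0 0 0 0 0 0.8;-0.018 0 0 0 0 0 0.8"

```text
time: 13.75
position: [0.5521, -0.0175, 0.0336]
tool_rot: [0.657, 0.754, 0.0, 0.0]
ft_force: [-0.5, -0.5, 0.0]
grip_width: 0.0696
grip_force: 0.0
```

move_arm --moves "0.2 0 0 0 0 0 0.8;0.6 0 0 0 0 0 0.8;1 0 0 0 0 0 0.8;1 0 0 0 0 0 0.8;1 0 0 0 0 0 0.8"

```text
time: 14.25
position: [0.5383, 0.0824, 0.0336]
tool_rot: [0.656, 0.755, -0.0, 0.0]
ft_force: [0.2, -0.1, 0.1]
grip_width: 0.0694
grip_force: 0.0
```

```bash
python3 -c "
from h import *;t,s,w=look('p4')"
```

```text
14.4 tcp [0.0015 0.127 ] 0.03362235484932388 [-0.8961 -0.2754  0.1422]
top [287.5 240. ] [16.0, 35.0] [-0.0015  0.1314] [array([-0.0057,  0.0926]), array([0.0027, 0.1701])]
top [345.1824 233.9294] [12.244998931884766, 58.82400894165039] [-0.002   0.0017] [array([0.0641, 0.0009]), array([-0.0672,  0.0025])]
scene [370.5 218.5] [4.242640495300293, 19.798988342285156] [0.0072 0.1963] [array([-0.0233,  0.194 ]), array([0.0366, 0.1985])]
scene [360.9512 182.939 ] [2.654954195022583, 24.363107681274414] [-0.0837  0.0994] [array([-0.1255,  0.0982]), array([-0.0436,  0.1005])]
scene [310.4858 181.4497] [10.551581382751465, 46.274810791015625] [-0.0027  0.0006] [array([-0.0777,  0.0003]), array([0.0671, 0.0008])]
scene [282.1538 172.7308] [3.6055514812469482, 31.61791229248047] [ 0.0196 -0.0792] [array([-0.0316, -0.0809]), array([ 0.0682, -0.0775])]
```

View pics/p4.png

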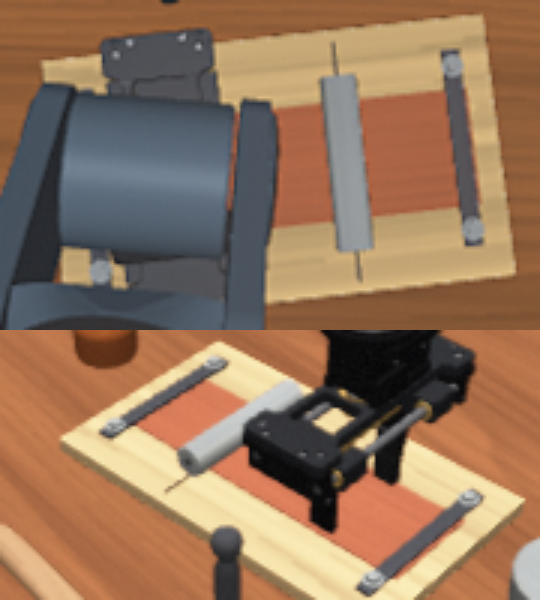

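The former now covers the line, which emerges at (334,45) and (360,280) near the middle of its ends. Both views put it about 1.3 mm short, so I'll give it one very slow nudge.

move_arm --moves "-0.25 0 0 0 0 0 0.8;-0.5 0 0 0 0 0 0.8;-0.7 0 0 0 0 0 0.8;-0.8 0 0 0 0 0 0.8;-0.85 0 0 0 0 0 0.8;-0.9 0 0 0 0 0 0.8;-0.93 0 0 0 0 0 0.8;-0.95 0 0 0 0 0 0.8;-0.96 0 0 0 0 0 0.8;-0.97 0 0 0 0 0 0.8;-0.98 0 0 0 0 0 0.8;-0.985 0 0 0 0 0 0.8"

```text
time: 15.6
position: [0.5518, -0.0158, 0.0336]
tool_rot: [0.657, 0.754, 0.0, -0.0]
ft_force: [0.1, -1.2, 0.6]
grip_width: 0.0696
grip_force: 0.0
```

move_arm --moves "-0.005 0 0 0 0 0 0.8;-0.01 0 0 0 0 0 0.8;-0.015 0 0 0 0 0 0.8;-0.02 0 0 0 0 0 0.8;-0.025 0 0 0 0 0 0.8;-0.03 0 0 0 0 0 0.8;-0.035 0 0 0 0 0 0.8;-0.04 0 0 0 0 0 0.8;-0.04 0 0 0 0 0 0.8;-0.04 0 0 0 0 0 0.8"

```text
time: 16.6
position: [0.5524, -0.0201, 0.0336]
tool_rot: [0.657, 0.754, 0.0, 0.0]
ft_force: [-0.1, -0.0, -0.7]
grip_width: 0.0698
grip_force: 0.0
```

move_arm --moves "0.1 0 0 0 0 0 0.8;0.5 0 0 0 0 0 0.8;1 0 0 0 0 0 0.8;1 0 0 0 0 0 0.8;1 0 0 0 0 0 0.8"

```text
time: 17.1
position: [0.5381, 0.0808, 0.0335]
tool_rot: [0.656, 0.755, -0.0, -0.0]
ft_force: [0.3, -0.3, -0.9]
grip_width: 0.0693
grip_force: 0.0
```

```bash
python3 -c "
from h import *;t,s,w=look('p5')"
```

```text
17.25 tcp [0.0014 0.1248] 0.033624446805229476 [-0.0448  0.0508  0.354 ]
top [288.5285 238.505 ] [14.597966194152832, 38.058982849121094] [0.0015 0.1288] [array([0.0133, 0.1695]), array([-0.0103,  0.088 ])]
top [346.1658 233.8247] [12.091092109680176, 58.83285140991211] [-0.002  -0.0005] [array([ 0.0641, -0.0012]), array([-0.0673,  0.0002])]
scene [370.5 218.5] [4.242640495300293, 19.798988342285156] [0.0072 0.1963] [array([-0.0233,  0.194 ]), array([0.0366, 0.1985])]
scene [360.4841 182.4783] [1.989132046699524, 24.622234344482422] [-0.0844  0.0974] [array([-0.1259,  0.0978]), array([-0.0445,  0.097 ])]
scene [309.3461 181.2692] [10.261953353881836, 47.4268684387207] [-0.0013 -0.0021] [array([-0.0779, -0.0017]), array([ 0.0699, -0.0024])]
scene [282.1538 172.7308] [3.6055514812469482, 31.61791229248047] [ 0.0196 -0.0792] [array([-0.0316, -0.0809]), array([ 0.0682, -0.0775])]
```

The slow nudge carried it to about 1 mm past the line. I'll lift clear and take an independent view with the wrist camera above the line.

move_arm --moves "0 0 -0.3 0 0 0 0.8;0 0 -0.7 0 0 0 0.8;0 0 -1 0 0 0 0.8"

```text
time: 17.55
position: [0.5395, 0.0775, 0.1351]
tool_rot: [0.658, 0.753, 0.0, 0.0]
ft_force: [0.2, 1.7, 0.6]
grip_width: 0.0699
grip_force: 0.0
```

move_arm --moves "-0.3 0 -0.25 0 0 0 0.8;-0.7 0 -0.5 0 0 0 0.8;-1 0 -0.6 0 0 0 0.8"

```text
time: 17.85
position: [0.5542, -0.0235, 0.1965]
tool_rot: [0.658, 0.753, 0.001, 0.003]
ft_force: [0.7, 0.4, -0.5]
grip_width: 0.0698
grip_force: 0.0
```

move_arm --moves "-0.4 0 0 0 0 0 0.8;-0.8 0 0 0 0 0 0.8;-1 0 0 0 0 0 0.8;-1 0 0 0 0 0 0.8;-1 0 0 0 0 0 0.8"

```text
time: 18.35
position: [0.5654, -0.1203, 0.1933]
tool_rot: [0.658, 0.753, 0.0, -0.001]
ft_force: [0.2, 0.9, -0.5]
grip_width: 0.0696
grip_force: 0.0
```

```bash
python3 -c "
from h import *;t,s,w=look('p6')
import pickle;pickle.dump((t,s,w),open('c6.pkl','wb'))
cv2.imwrite('pics/w6.png',w['image'][:,:,::-1])
print('cam',un(-w['extrinsics'][:3,:3].T@w['extrinsics'][:3,3]))"
```

```text
18.5 tcp [ 0.0004 -0.0735] 0.19339393516092 [ 0.0874 -0.3537  0.0038]
top [346.1137 233.8301] [11.986407279968262, 58.83285140991211] [-0.002  -0.0004] [array([ 0.0641, -0.0011]), array([-0.0673,  0.0003])]
scene [370.5 218.5] [4.242640495300293, 19.798988342285156] [0.0072 0.1963] [array([-0.0233,  0.194 ]), array([0.0366, 0.1985])]
scene [309.3461 181.2692] [10.261953353881836, 47.4268684387207] [-0.0013 -0.0021] [array([-0.0779, -0.0017]), array([ 0.0699, -0.0024])]
scene [282.1538 172.7308] [3.6055514812469482, 31.61791229248047] [ 0.0196 -0.0792] [array([-0.0316, -0.0809]), array([ 0.0682, -0.0775])]
cam [-0.     -0.0023]
```

View pics/w6.png

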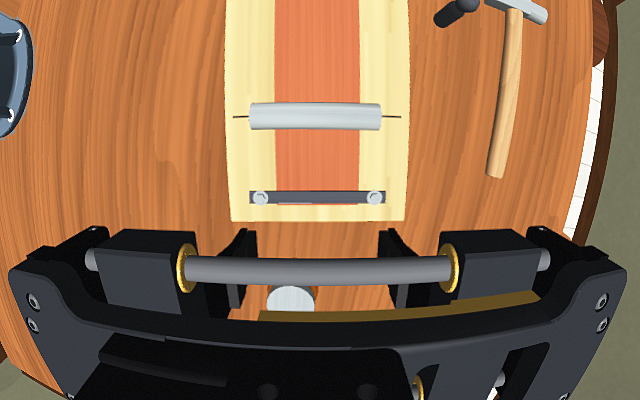

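The wrist view has the former at (315,116) and the line's ends showing at (240,117) and (393,117), with the camera right above the line, so parallax is negligible. I'll compare them numerically.

```bash
python3 - <<'E'
import pickle;from h import *
np.set_printoptions(precision=4,suppress=True)
t,s,w=pickle.load(open('c6.pkl','rb'));im=w['image'];g=cv2.cvtColor(im,cv2.COLOR_RGB2GRAY).astype(float)
S=cv2.cvtColor(im,cv2.COLOR_RGB2HSV)[...,1]
for lo,hi in((236,246),(386,398)):
    r=[]
    for x in range(lo,hi):
        c=g[105:130,x];d=np.clip(np.median(c)-c-15,0,None)
        if d.sum()>20:r.append(un(fray(w,(x,105+(d*np.arange(25)).sum()/d.sum()),.0155)))
    print('line',np.mean(r,0),len(r))
for lo,hi in((252,262),(300,330),(368,378)):
    r=[]
    for x in range(lo,hi):
        ys=np.where(S[95:140,x]<50)[0]+95
        r.append(np.r_[un(fray(w,(x,ys.min()-.5),.0305)),un(fray(w,(x,ys.max()+.5),.0305))])
    r=np.mean(r,0);print('bar',r,(r[1]+r[3])/2)
E
```

```text
line [-0.0826  0.0011] 10
line [0.0792 0.001 ] 12
bar [-0.0618  0.0144 -0.0622 -0.0129] 0.0007592219614335032
bar [-0.003   0.0136 -0.003  -0.0132] 0.00020739506399016644
bar [ 0.0556  0.0131  0.0559 -0.0136] -0.00023053115477390373
```

All three views agree that the former lies within about 1 mm of the line, within 0.01 rad of parallel, centred to about 2 mm and overhanging both edges. The hand is clear, so I'm handing in.

```bash
python3 -c "
from rig import robot;print(robot.hand_in())"
```

```text
the job is handed in; nothing more can be done
None
```

The former now lies on the bend line, about 1 mm past its centre and within roughly 0.01 rad of parallel, overhanging both edges of the strip; the hand is clear, nothing else was touched, and the job is handed in at about 18.5 s.

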